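# Clear the chips off a disc mould and lift its cover

### The arm

A 6-joint arm with a two-finger parallel gripper is mounted at the origin on a cart in front of the work surface, level with it; the furniture and walls round the work are solid. World frame = base frame: x ahead of the robot, y to its left, z up, the work surface at z = 0. Lengths are in mm, angles in rad, forces in N, time in s.
With the tool pointing down it reaches from about 275 to 750 mm from the base axis. Payload 10.2 kg.
Tool frame: the origin (TCP) lies at the very end of the fingers, on their centre line; the grasp point (between the pads) lies 19 mm behind it; z points along the fingers, y is the line along which they close (so a half turn about z gives the same grasp; the last joint's range is limited). The gripper opens to 85 mm and grips with 20 to 120 N. Pads are 22 mm wide; open, the fingers measure 114 mm over their backs; the gripper's body (76 mm by 85 mm) begins 54 mm behind the grasp point. The pads swing forward as they close: fully open they stand 13 mm farther back than shut.
Start: joints at [-1.546, 0.313, 1.498, -0, 1.331, -0.223], TCP at [128.754, -508.973, 193.994] pointing down, gripper open.
Joint ranges: [-2.94, 2.94], [-0.97, 2.17], [0.19, 2.56], [-1.23, 4.37], [0.02, 3.11], [-2.88, 2.88]. Speed limits (rad/s): [2.39, 2.39, 3.01, 3.14, 3.14, 3.14].

### API

Orientations are given as a unit quaternion [w, x, y, z].
In Python, from rig import * gives the robot as it stands. The module is installed in compiled form; this text tells all that it offers.
- The arm moves only by the shell command python3 -m crank 'ROWS' [FORCE]. ROWS is JSON, a list that holds one entry, the list of rows, each a list of 7 numbers: the shift along the tool's x, y, z in units of 25 mm (1.0 is 25 mm), then the turn, a rotation vector about the tool's x, y, z in units of 8 degrees (1.0 is 8 degrees), then the finger opening in mm, from 0 to 85.4. A call has exactly 8 rows; each row shifts and turns the commanded pose from where the row before left it, along the tool's axes as they then stand; what a row does not reach is not made up. A row lasts 1/10 s, in which the tool goes at most 50 mm and 8.59 degrees, less where a joint would pass 70% of its speed; a pose out of reach is approached as far as the arm can. A call is refused whole if a number of a shift passes 1 or a number of a turn 1, either way. A call with a gripper value outside its range is refused whole. The fingers move at their own pace and stop on an object; FORCE is the grip in N (left out, the last holds). Time passes only in rows, so rows that do not move let the fingers close, or fill a call up. It gives the time, the measured TCP pose, the force, the opening and the grip force at its end, in the units of the state.
- sense(): the state, without advancing time (a new reading comes with each control period).
- capture(name): name is "side" or "top" or "wrist"; returns the picture (400x640x3 uint8, blue, green, red); there is no depth.
- camera_model(name): a dict with "fx", "fy", "cx", "cy" (pixels), "world_from_camera" (4x4, takes a point from camera to world coordinates); the wrist camera has in their place "T_tool_cam" (4x4, takes a point from camera to tool coordinates, whose origin is the TCP and whose axes are the flange's). Camera axes: x right, y up, looking along -z (the intrinsics and any distortion apply to the point x, -y, -z); pixel columns grow to the right and rows downward; lengths in mm; the calibration is good to about 2 mm. The wrist camera is an equidistant fisheye: a pixel r from the principal point sees the ray r / f radians off the axis. A picture is of the moment at which its call begins: read the wrist's pose just before it. camera_model takes no time and is no camera call.
- finish_job(): hands the job in; it is judged then, once.
The state is a dict: "time_s": time; "joints": joint angles; "dq": joint speeds; "tau": joint torques, N m; "eef_pos": TCP position; "ee_rot": TCP orientation; "force": force on the tool from outside, world axes, zero at the start; "wrist_torque": the same for the moment, N m; "grip_width": opening from 0.0 (shut) to 1.0 (fully open); "grip_force": force on a finger pad.
Only numpy, scipy, OpenCV 4.12 (cv2) and the standard library are available. Lean on these libraries where they do the work, as an engineer would, in place of code of your own. Each camera call takes 0.05 s, during which the arm holds its last target. There are 200 camera calls.

### The job

Take the scraper block, wipe the loose chips off the top of the closed disc mould into the shallow tray behind it, and stand or lay the scraper back on the bare worktop. Then take the cover plate by its long edges, lift it straight up off its two dowels and finish while holding it level and still, 10 to 20 cm above the open mould, so I can see from the side whether a rubber disc has stuck to it. Don't lift or tip the cover while chips are still to be cleared (they would fall into the cavities), don't push the chips with the fingers, and leave the discs in their cavities and the other things where they are.

Things in the scene. Friction and masses are not known exactly. Their poses are not given: they have to be found in the camera images.
- mould: base of the disc mould: aluminium block 140 mm long (x) x 46 wide (y) x 34 high, does not move. Origin: centre of its underside. Its x points away from the robot, to the tray. In its top, hidden by the cover: three cavities 31.5 mm wide, 14 deep (at x -36, 0, +36 mm) and two upright dowels 8 mm thick, 8 high (at x -60, +60 mm)
- cover: loose aluminium cover, 160 mm long (x) x 56 wide (y) x 14 thick, 0.25 to 0.5 kg, flat top. Origin: centre of its underside. It lies on the mould, axes alike, underside 34 and top 48 mm above the worktop; it overhangs the base by 5 mm at the long edges, 10 mm at the ends, so fingers across its middle grip it alone. Blind holes 10 mm wide fit over the dowels
- tray: shallow steel tray 110 mm (x) x 120 (y), walls 2 thick, rim 18 high, does not move. Origin: centre of its underside; axes as the mould. Its near wall is under the cover's far overhang: what is pushed off that end drops into it. Mould and tray stand in a gap between oven and cabinet, both over 0.4 m tall, fronts at world x 0.49 m, sides at y 0.10 and -0.165 m
- scraper: scraper block on the worktop between the robot and the mould: brass foot bar 68 mm long (y) x 16 thick (x) x 16 high, on it a wooden grip 62 x 22 thick x 40 high; 56 high in all, 0.15 to 0.3 kg. Origin: centre of its flat underside. Grip it from above across its thickness, some 42 mm above the underside. Both faces alike
- chip_1: loose dark hard chip, about 14 x 13 mm and 8 mm high, on top of the cover at the start, within 22 mm of its middle line. Origin: centre of its underside
- chip_2: another such chip, about 13 x 11 mm and 9 mm high. Origin: centre of its underside
- chip_3: another such chip, about 16 x 14 mm and 7 mm high. Origin: centre of its underside
- chip_4: another such chip, about 13 x 12 mm and 8 mm high. Origin: centre of its underside. The chip centres lie 45 mm before to 65 mm behind the middle of the cover; its near end (x -80 to -55 mm) is bare
- disc_1: rubber disc, 29 mm wide and 12 mm high, in the near cavity of the mould, hidden under the cover at the start; its origin (centre of its underside) is 20 mm above the worktop. Not to be touched
- disc_2: the same in the middle cavity
- disc_3: the same, 13 mm high, in the far cavity
- timer: bystander: flat digital timer 62 x 66 x 17 mm beside the scraper. Origin: centre of its underside
- disc_large: bystander: black rubber disc 38 mm wide, 10 mm high, on the worktop to the right of the near end of the mould. Origin: centre of its underside
- crucible: bystander: small ceramic crucible 36 mm wide, 32 mm high, to the left of the near end of the mould. Origin: centre of its underside
- tweezers: bystander: steel tweezers 124 mm long lying to the left in front of the oven. Origin: centre of its underside
- brush: bystander: wooden flat brush 207 mm long lying to the right in front of the low cabinet. Origin: centre of its underside

How it is judged:
By the outcome, as a careful person would: the job done as asked, in the order asked, and still so for the second after the job is handed in, while the arm keeps its last pose, push and grip.
It also fails if it takes over 61 s, if anything falls off the work surface, if the arm or the gripper's body presses on something with over 40 N, if the wrist force passes 120 N, or if a joint passes its speed limit or range.

## Working session

There is one attempt and no reset: what is moved stays moved. The work goes in short steps, Python scripts to look and compute and a shell command to move; the robot and the scene stay as the last step left them, time stands still between calls to the robot, and variables do not carry over. Pictures are saved under pics/ and viewed, at most 10 in all, crops included, and the job is handed in when it is done.

```bash
mkdir -p pics; cat > h.py <<'E'
from rig import *
import numpy as np, cv2
from scipy.spatial.transform import Rotation as R
def ray(name,u,v):
    m=camera_model(name); 
    d=np.array([(u-m['cx'])/m['fx'],-(v-m['cy'])/m['fy'],-1.]); W=np.array(m['world_from_camera'])
    return W[:3,3],W[:3,:3]@d
def onz(name,u,v,z):
    o,d=ray(name,u,v); return o+d*(z-o[2])/d[2]
def proj(name,p):
    m=camera_model(name); W=np.linalg.inv(np.array(m['world_from_camera'])); c=W[:3,:3]@np.array(p)+W[:3,3]
    return m['cx']+m['fx']*c[0]/-c[2], m['cy']-m['fy']*c[1]/-c[2]
E
python3 - <<'E'
from h import *
s=sense();print(s)
for n in("side","top"):
    print(camera_model(n)); cv2.imwrite(f'pics/{n}0.png',capture(n))
print(camera_model("wrist"))
E
```

```text
{'time_s': 0.0, 'joints': array([-1.54643526e+00,  3.13441965e-01,  1.49847067e+00, -4.21153274e-05,
        1.33101144e+00, -2.23411737e-01]), 'dq': array([ 4.08225836e-04, -9.80488366e-05, -1.81318660e-03, -1.13205134e-03,
        1.45509786e-03, -7.64013073e-04]), 'tau': array([-2.79606156e-04, -4.12271976e+01, -2.59740186e+01, -2.07291641e-04,
        4.17282747e-03,  1.02894086e-05]), 'eef_pos': array([ 128.71606918, -508.64255049,  193.42658478]), 'ee_rot': array([-6.64449789e-04,  9.92335050e-01,  1.23574694e-01,  4.57952407e-05]), 'force': array([1.01725584, 0.30599476, 0.24439968]), 'wrist_torque': array([-0.02298227,  0.04274307, -0.01106155]), 'grip_force': 0.0, 'grip_width': 1.0016302973994382}
{'fx': 456.8936414189752, 'fy': 456.8936414189752, 'cx': 317.0233601383424, 'cy': 196.36268198128553, 'world_from_camera': array([[-6.37765251e-01,  6.03371419e-01, -4.78746713e-01,
        -3.44095550e+01],
       [-7.70095758e-01, -4.87876318e-01,  4.11010003e-01,
         4.51599278e+02],
       [ 1.44225053e-02,  6.30808710e-01,  7.75804332e-01,
         1.05079867e+03],
      
[... 308 characters left out ...]
99e-01,  4.18882323e-03,  2.04501369e-02,
        -5.22165046e+01],
       [ 2.08639262e-02,  1.69003024e-01,  9.85394679e-01,
         1.12601013e+03],
       [ 0.00000000e+00,  0.00000000e+00,  0.00000000e+00,
         1.00000000e+00]])}
{'fx': 309.70691628693146, 'fy': 309.70691628693146, 'cx': 319.51886726012873, 'cy': 203.73706896918858, 'T_tool_cam': array([[-1.04806232e-03,  9.59119337e-01,  2.82999999e-01,
         7.20819629e+01],
       [ 9.99999438e-01,  9.60705742e-04,  4.47456821e-04,
        -1.15379676e+00],
       [ 1.57284765e-04,  2.83000309e-01, -9.59119805e-01,
        -1.79114181e+02],
       [ 0.00000000e+00,  0.00000000e+00,  0.00000000e+00,
         1.00000000e+00]])}
```

View pics/top0.png

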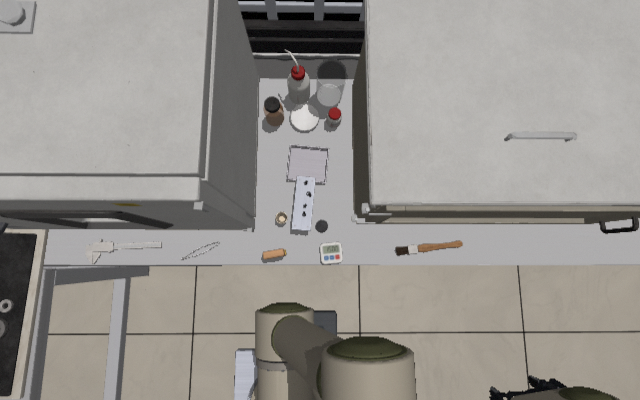

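View pics/side0.png

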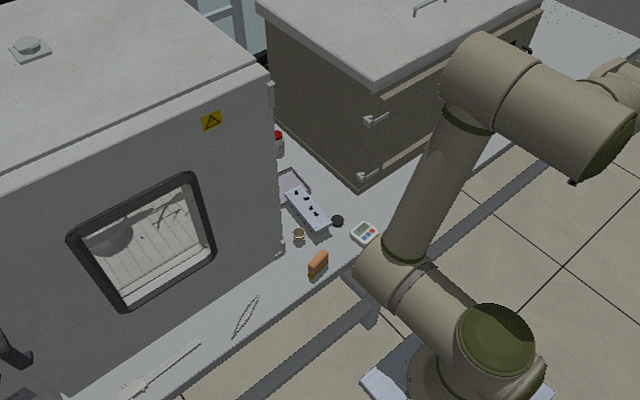

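Top view: cover spans about (304,177)–(303,231), with dark chips near (305,183), (309,194), (304,206) and (304,213). The scraper is at (273,254), the timer at (331,253) and the tray at (308,164). The side view shows the same items, with the scraper at (318,262).

```bash
python3 - <<'E'
from h import *
im=cv2.imread('pics/top0.png'); hsv=cv2.cvtColor(im,cv2.COLOR_BGR2HSV)
m=cv2.inRange(hsv,(5,90,80),(25,255,255)); m[:, :255]=0; m[:,300:]=0; m[:240]=0
print('scraper',[ (lambda r:(r, onz('top',*r[0],50)))(cv2.minAreaRect(c)) for c in cv2.findContours(m,0,1)[0] if cv2.contourArea(c)>20])
im2=cv2.imread('pics/side0.png');h2=cv2.cvtColor(im2,cv2.COLOR_BGR2HSV);m=cv2.inRange(h2,(5,90,60),(25,255,255));
for c in cv2.findContours(m,0,1)[0]:
    if cv2.contourArea(c)>60: r=cv2.minAreaRect(c);print('side',r,onz('side',*r[0],35))
for n,p,z in[('c far L',(297,177),48),('far R',(314,177),48),('near L',(292,229),48),('near R',(310,231),48),('timer',(331,253),17),('cru',(281,218),32),('dl',(321,226),10)]: print(n,onz('top',*p,z).round())
c=cv2.resize(im[140:270,240:350],None,fx=5,fy=4.6,interpolation=cv2.INTER_CUBIC); cv2.imwrite('pics/t1.png',c)
E
```

```text
scraper [(((273.9615478515625, 253.3076934814453), (6.864063739776611, 22.94558334350586), 78.69007110595703), array([424.0895314 ,  50.94614904,  50.        ]))]
side ((317.0000305175781, 264.0000305175781), (12.727922439575195, 29.698482513427734), 45.0) [420.73995678  55.71444515  35.        ]
c far L [649. -13.  48.]
far R [650. -64.  48.]
near L [494.   0.  48.]
near R [488. -52.  48.]
timer [ 426. -115.   17.]
cru [528.  34.  32.]
dl [506. -86.  10.]
```

View pics/t1.png

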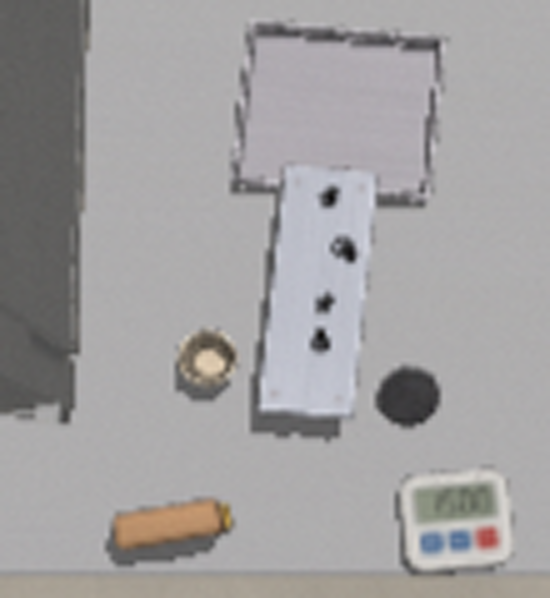

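The crop shows the cover with yaw of about -5° centred near world (570,-32), its four chips, and the scraper at (424,51) with yaw of about +10°. That matches the described layout. Next I move above the scraper.

```bash
python3 -m crank '[[[0,0,0,0,0,-1,85],[0,0,0,0,0,-1,85],[0,0,0,0,0,-1,85],[0,0,0,0,0,-1,85],[0,0,0,0,0,-1,85],[0,0,0,0,0,-1,85],[0,0,0,0,0,-1,85],[0,0,0,0,0,-1,85]]]'
python3 -m crank '[[[0,0,0,0,0,-0.92,85],[0,0,0,0,0,-0.92,85],[0,0,0,0,0,-0.92,85],[1,0.78,0,0,0,0,85],[1,0.78,0,0,0,0,85],[1,0.78,0,0,0,0,85],[1,0.78,0,0,0,0,85],[1,0.78,0,0,0,0,85]]]'
python3 -m crank '[[[1,0.78,0,0,0,0,85],[1,0.78,0,0,0,0,85],[1,0.78,0,0,0,0,85],[1,0.78,0,0,0,0,85],[1,0.78,0,0,0,0,85],[1,0.78,0,0,0,0,85],[1,0.78,0,0,0,0,85],[1,0.78,0,0,0,0,85]]]'
python3 -m crank '[[[1,0.78,0,0,0,0,85],[1,0.78,0,0,0,0,85],[1,0.78,0,0,0,0,85],[1,0.78,0,0,0,0,85],[1,0.78,0,0,0,0,85],[1,0.78,0,0,0,0,85],[1,0.78,0,0,0,0,85],[0,0,0,0,0,0,85]]]'
cat >> h.py <<'E'
def wpose():
    s=sense(); q=s['ee_rot']; return np.array(s['eef_pos']),R.from_quat([q[1],q[2],q[3],q[0]])
def wonz(u,v,z,pose):
    m=camera_model('wrist');x,y=u-m['cx'],v-m['cy'];r=np.hypot(x,y)+1e-9;t=r/m['fx']
    d=np.array([np.sin(t)*x/r,-np.sin(t)*y/r,-np.cos(t)]);T=np.array(m['T_tool_cam'])
    o=pose[1].apply(T[:3,3])+pose[0]; d=pose[1].apply(T[:3,:3]@d); return o+d*(z-o[2])/d[2]
def wshot(fn):
    p=wpose(); im=capture('wrist'); cv2.imwrite(fn,im); e=p[1].as_matrix(); print('tcp',p[0].round(1),'phi',np.degrees(np.arctan2(e[1,0],e[0,0])).round(2),'z',e[:,2].round(4)); np.savez(fn+'.npz',p=p[0],q=p[1].as_quat()); return im,p
def load(fn):
    d=np.load(fn+'.npz'); return cv2.imread(fn),(d['p'],R.from_quat(d['q']))
E
python3 -c "
from h import *
wshot('pics/w1.png')"
```

```text
time_s: 0.9
eef_pos: [128.7, -508.8, 193.6]
ee_rot: [-0.0, 0.774, 0.633, 0.0]
force: [-0.5, -0.5, -0.1]
grip_width: 0.992
grip_force: 0.0
time_s: 1.7
eef_pos: [202.8, -367.2, 193.7]
ee_rot: [-0.0, 0.641, 0.768, 0.0]
force: [1.3, -0.7, -0.5]
grip_width: 1.0
grip_force: 0.0
time_s: 2.5
eef_pos: [320.5, -142.6, 193.9]
ee_rot: [-0.0, 0.641, 0.768, 0.0]
force: [-0.2, -1.0, -0.0]
grip_width: 0.994
grip_force: 0.0
time_s: 3.3
eef_pos: [423.9, 55.0, 193.6]
ee_rot: [-0.0, 0.64, 0.769, 0.0]
force: [-0.5, 1.4, -0.8]
grip_width: 0.998
grip_force: 0.0
tcp [423.9  55.  193.6] phi 100.48 z [-5.e-04  7.e-04 -1.e+00]
```

View pics/w1.png

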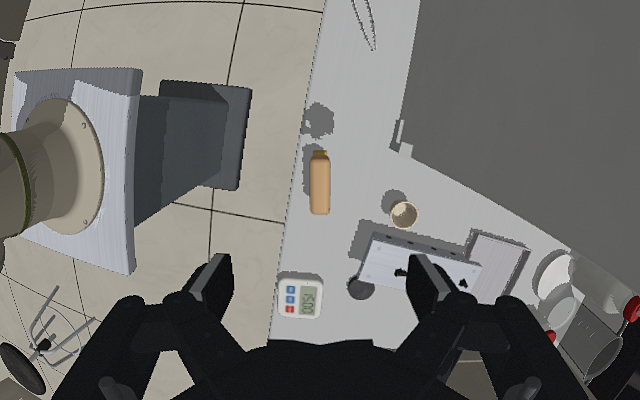

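Wrist view: scraper centre at about (319,183), its upper face from (312,155) to (328,213). The timer is at (300,297), the cover's near part at about (370–400,240–280), and the fingers frame the lower middle.

```bash
python3 - <<'E'
from h import *
im,p=load('pics/w1.png'); hsv=cv2.cvtColor(im,cv2.COLOR_BGR2HSV)
m=cv2.inRange(hsv,(5,90,80),(20,255,255)); m[:140]=0;m[230:]=0;m[:,:300]=0;m[:,350:]=0
c=max(cv2.findContours(m,0,1)[0],key=cv2.contourArea); print(cv2.boundingRect(c))
b=cv2.boxPoints(cv2.minAreaRect(c)); print(b.round(1))
w=np.array([wonz(*q,56,p)[:2] for q in b]); print(w.round(1), w.mean(0)); 
for a in range(4): d=w[(a+1)%4]-w[a]; print(np.hypot(*d).round(1),np.degrees(np.arctan2(d[1],d[0])).round(1))
for q,z in [((403,214),32),((371,233),48),((480,263),48),((300,297),17)]: print(q,wonz(*q,z,p).round(1))
E
```

```text
(310, 155, 20, 59)
[[310. 155.]
 [329. 155.]
 [329. 213.]
 [310. 213.]]
[[408.4  84.6]
 [427.6  88.2]
 [439.4  26.7]
 [419.3  23. ]] [423.65548369  55.62692005]
19.5 10.4
62.6 -79.2
20.5 -169.6
62.6 100.0
(403, 214) [528.6  33.5  32. ]
(371, 233) [491.8   9.2  48. ]
(480, 263) [647.9  -8.6  48. ]
(300, 297) [ 427.3 -111.3   17. ]
```

```bash
python3 - <<'E'
import cv2
i=cv2.imread('pics/w1.png'); cv2.imwrite('pics/w1c.png',cv2.resize(i[130:300,290:540],None,fx=3.2,fy=3.2,interpolation=cv2.INTER_CUBIC))
E
```

```text
(no output)
```

View pics/w1c.png

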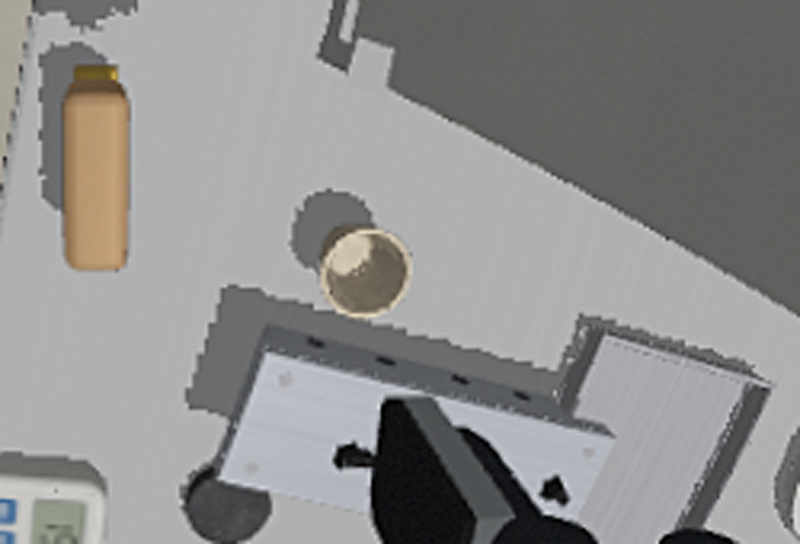

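The crop confirms the scraper centre at (423.7,55) with yaw 10.4°, right below the tool. The measured 62 × 20 mm fits the grip. Cover corners are near crop (265,350), (610,435) and (218,483). Now I descend and grip.

```bash
python3 -m crank '[[[0,0,0.97,0,0,0,85],[0,0,0.97,0,0,0,85],[0,0,0.97,0,0,0,85],[0,0,0.97,0,0,0,85],[0,0,0.97,0,0,0,85],[0,0,0.97,0,0,0,85],[0,0,0.97,0,0,0,85],[0,0,0,0,0,0,85]]]' 60
python3 -m crank '[[[0,0,0,0,0,0,15],[0,0,0,0,0,0,15],[0,0,0,0,0,0,15],[0,0,0,0,0,0,15],[0,0,0,0,0,0,15],[0,0,0,0,0,0,15],[0,0,0,0,0,0,15],[0,0,0,0,0,0,15]]]' 70
python3 -c "
from h import *
print(sense()['eef_pos'],sense()['wrist_torque'])"
```

```text
time_s: 4.15
eef_pos: [421.2, 52.0, 22.3]
ee_rot: [-0.002, 0.641, 0.767, -0.001]
force: [-0.7, 0.3, 0.8]
grip_width: 0.995
grip_force: 0.0
time_s: 4.95
eef_pos: [423.3, 52.6, 24.2]
ee_rot: [-0.0, 0.641, 0.768, 0.0]
force: [0.5, 0.8, 0.4]
grip_width: 0.174
grip_force: 0.0
[423.27390932  52.60281977  24.23673615] [-0.00022629 -0.0078312  -0.0465361 ]
```

```bash
python3 -c "
from h import *
im,p=wshot('pics/w2.png');print(sense()['grip_width'],sense()['grip_force'])
cv2.imwrite('pics/w2c.png',cv2.resize(im[100:400,120:520],None,fx=2,fy=2))"
```

```text
tcp [423.3  52.6  24.2] phi 100.28 z [-1.e-04  1.e-04 -1.e+00]
0.17717766370739949 0.0
```

View pics/w2c.png

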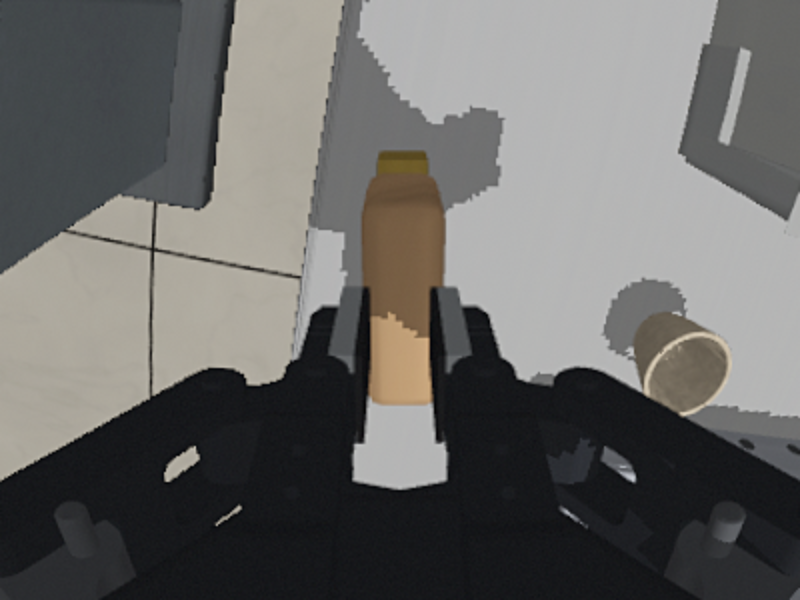

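Scraper lies between the pads: top face from about crop row 200 to row 400, pads at columns 368 and 432, nearly touching it. I'll check centring numerically and squeeze further.

```bash
python3 -c "
from h import *
im,p=load('pics/w2.png')
for q in[(320,300),(320,202),(302,207),(341,207),(305,299),(335,299)]: print(q,wonz(*q,56,p).round(1))
print(p[1].as_matrix().round(3))"
python3 -m crank '[[[0,0,0,0,0,0,0],[0,0,0,0,0,0,0],[0,0,0,0,0,0,0],[0,0,0,0,0,0,0],[0,0,0,0,0,0,0],[0,0,0,0,0,0,0],[0,0,0,0,0,0,0],[0,0,0,0,0,0,0]]]' 70
```

```text
(320, 300) [428.2  25.9  56. ]
(320, 202) [418.   82.8  56. ]
(302, 207) [409.6  78.6  56. ]
(341, 207) [428.7  82.1  56. ]
(305, 299) [419.8  25.1  56. ]
(335, 299) [436.5  28.1  56. ]
[[-0.178  0.984 -0.   ]
 [ 0.984  0.178  0.   ]
 [ 0.    -0.    -1.   ]]
time_s: 5.8
eef_pos: [423.3, 52.6, 24.3]
ee_rot: [0.0, 0.641, 0.768, 0.0]
force: [0.4, -0.1, 0.0]
grip_width: 0.004
grip_force: 0.0
```

```bash
python3 -c "
from h import *
im,p=wshot('pics/w3.png');s=capture('side');print(sense()['grip_width'],sense()['grip_force'],sense()['eef_pos'])
a=cv2.resize(im[150:350,220:420],(600,600));b=cv2.resize(s[215:315,290:323+0],(198,600))
cv2.imwrite('pics/w3c.png',cv2.hconcat([a,b]))"
```

```text
tcp [423.3  52.6  24.3] phi 100.28 z [ 0. -0. -1.]
0.0012891578193649923 0.0 [423.28070001  52.59654836  24.24065175]
```

View pics/w3c.png

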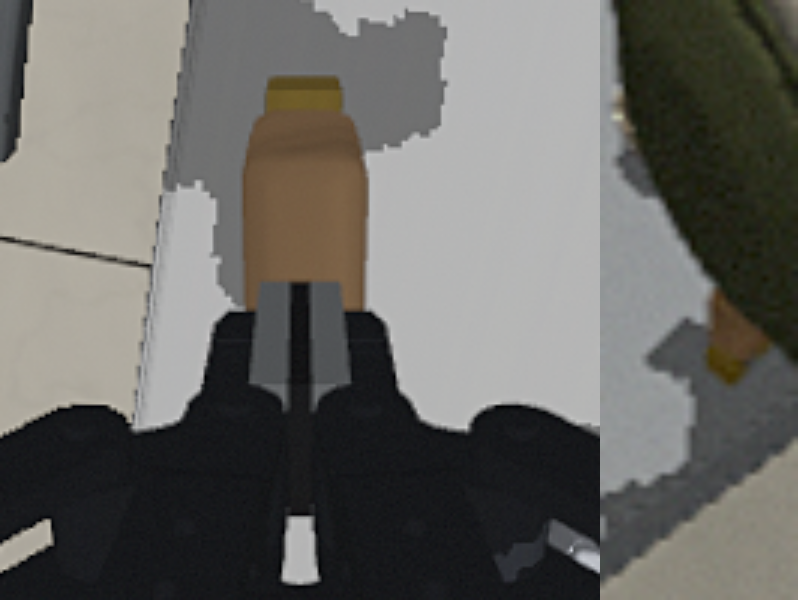

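The fingers closed fully and seem to pass above or in front of the grip, touching nothing. I'll check where the TCP should project in the wrist image against the fingertips, seen at about (320,245).

```bash
python3 - <<'E'
from h import *
m=camera_model('wrist');Ti=np.linalg.inv(np.array(m['T_tool_cam']))
def wp(P):
    c=Ti[:3,:3]@np.array(P,float)+Ti[:3,3]; r=np.hypot(c[0],c[1]);t=np.arctan2(r,-c[2]); k=m['fx']*t/max(r,1e-9)
    return m['cx']+k*c[0],m['cy']-k*c[1]
for P in [(0,0,0),(11,0,0),(11,0,-19),(-11,0,0),(0,0,-19),(11,0,-50)]: print(P,np.round(wp(P)))
im,p=load('pics/w3.png')
for n,P in [('top+y',(423.5-.18*31,54+31,56)),('top-y',(423.5+.18*31,54-31,56)),('brass+y',(423.5-.18*34,54+34,0)),('brasstop+y',(423.5-.18*34,54+34,16))]:
    print(n,np.round(wp(p[1].inv().apply(np.array(P)-p[0]))))
# triangulate scraper brass end in top & side (start images): top-face centre
o1,d1=ray('top',273.96,253.3);o2,d2=ray('side',317,262)
A=np.stack([d1,-d2],1);t=np.linalg.lstsq(A,o2-o1,rcond=None)[0];print(o1+d1*t[0],o2+d2*t[1])
# top image worktop, wrist w1 crucible
j=sense()['joints'];print(j)
E
```

```text
(0, 0, 0) [320. 235.]
(11, 0, 0) [320. 218.]
(11, 0, -19) [320. 230.]
(-11, 0, 0) [320. 251.]
(0, 0, -19) [320. 248.]
(11, 0, -50) [320. 254.]
top+y [321. 198.]
top-y [321. 304.]
brass+y [320. 171.]
brasstop+y [320. 176.]
[424.27908313  52.24791168  36.47400736] [424.60553126  52.54155901  36.5062095 ]
[-1.52539152e-01  3.37121502e-01  1.98052714e+00  1.21020285e-05
  8.23963934e-01 -3.31942964e-01]
```

Projection check: the scraper reprojects within about 5 px, but the fingertips appear at row 245 instead of 218. They look about 30–40 mm short of the reported TCP, so they are above the grip. A slow touch-down on the scraper's top with the closed fingers will measure that.

```bash
python3 -m crank '[[[0,0,0.05,0,0,0,0],[0,0,0.05,0,0,0,0],[0,0,0.05,0,0,0,0],[0,0,0.05,0,0,0,0],[0,0,0,0,0,0,0],[0,0,0,0,0,0,0],[0,0,0,0,0,0,0],[0,0,0,0,0,0,0]]]' 70 | egrep 'pos|force'
```

```text
eef_pos: [423.3, 52.6, 19.3]
force: [0.7, -0.2, -0.1]
grip_force: 0.0
```

```bash
python3 -m crank '[[[0,0,0.05,0,0,0,0],[0,0,0.05,0,0,0,0],[0,0,0.05,0,0,0,0],[0,0,0.05,0,0,0,0],[0,0,0,0,0,0,0],[0,0,0,0,0,0,0],[0,0,0,0,0,0,0],[0,0,0,0,0,0,0]]]' 70 | egrep 'pos|force'
```

```text
eef_pos: [426.9, 52.9, 18.7]
force: [-9.0, 6.5, 56.4]
grip_force: 28.2
```

Contact came at reported z≈18.5 on the 56 mm top, so the real fingertips are about 37 mm above the reported TCP. I lift, open, and recheck the scraper.

```bash
python3 -m crank '[[[0,0,-1,0,0,0,0],[0,0,-1,0,0,0,0],[0,0,-0.5,0,0,0,60],[0,0,0,0,0,0,60],[0,0,0,0,0,0,60],[0,0,0,0,0,0,60],[0,0,0,0,0,0,60],[0,0,0,0,0,0,60]]]' 70
python3 - <<'E'
from h import *
im,p=wshot('pics/w4.png')
cv2.imwrite('pics/w4c.png',im[100:400,120:520])
m=cv2.inRange(cv2.cvtColor(im,cv2.COLOR_BGR2HSV),(5,70,60),(25,255,255));m[:140]=0;m[320:]=0;m[:,:260]=0;m[:,380:]=0
c=max(cv2.findContours(m,0,1)[0],key=cv2.contourArea);b=cv2.boxPoints(cv2.minAreaRect(c))
print(b,[wonz(*q,56,p)[:2].round(1) for q in b])
E
```

```text
time_s: 8.3
eef_pos: [423.0, 52.6, 76.2]
ee_rot: [-0.0, 0.641, 0.768, -0.0]
force: [-0.5, 0.8, 0.3]
grip_width: 0.705
grip_force: 0.0
tcp [423.   52.6  76.2] phi 100.28 z [-1.1e-03  2.0e-04 -1.0e+00]
[[306. 163.]
 [337. 163.]
 [337. 261.]
 [306. 261.]] [array([406.8,  92.4]), array([426.6,  95.9]), array([440.3,  26.7]), array([418.4,  22.8])]
```

View pics/w4c.png

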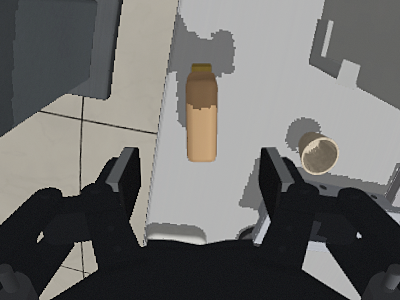

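The scraper still stands upright at crop (202,115), unmoved. Descending to reported z≈-9 (tips about 28 mm) and gripping.

```bash
python3 -m crank '[[[0,0,1,0,0,0,60],[0,0,1,0,0,0,60],[0,0,0.7,0,0,0,60],[0,0,0.3,0,0,0,60],[0,0,0.2,0,0,0,60],[0,0,0.1,0,0,0,60],[0,0,0.1,0,0,0,60],[0,0,0,0,0,0,60]]]' 70
python3 -m crank '[[[0,0,0,0,0,0,0],[0,0,0,0,0,0,0],[0,0,0,0,0,0,0],[0,0,0,0,0,0,0],[0,0,0,0,0,0,0],[0,0,0,0,0,0,0],[0,0,0,0,0,0,0],[0,0,0,0,0,0,0]]]' 70
```

```text
time_s: 9.15
eef_pos: [423.5, 52.6, -8.0]
ee_rot: [0.0, 0.641, 0.768, 0.0]
force: [0.7, 0.7, -0.6]
grip_width: 0.709
grip_force: 0.0
time_s: 9.95
eef_pos: [423.5, 52.5, -7.9]
ee_rot: [0.0, 0.641, 0.768, 0.0]
force: [-1.0, 0.8, 5.1]
grip_width: 0.243
grip_force: 68.8
```

Gripped (opening about 21 mm, 69 N). I lift it and compute the cover's pose from wrist corners.

```bash
python3 -m crank '[[[0,0,-0.5,0,0,0,0],[0,0,-1,0,0,0,0],[0,0,-1,0,0,0,0],[0,0,-1,0,0,0,0],[0,0,0,0,0,0.95,0],[0,0,0,0,0,0.95,0],[0,0,0,0,0,0,0],[0,0,0,0,0,0,0]]]' 70
python3 - <<'E'
from h import *
im,p=load('pics/w1.png')
P=[wonz(*q,48,p)[:2] for q in [(372.8,239.4),(358.1,280.9),(480.6,265.9)]]; print(np.round(P,1))
a=P[2]-P[0]; print('len',np.hypot(*a),np.degrees(np.arctan2(a[1],a[0])),'wid',np.hypot(*(P[1]-P[0])),'ctr',(P[1]+P[2])/2)
# top view: bright cover mask
t=cv2.imread('pics/top0.png').astype(int); 
m=((t[...,0]-t[...,2]>8)&(t[...,0]>190)).astype(np.uint8)*255; m[:170]=0;m[236:]=0;m[:,:285]=0;m[:,320:]=0
m=cv2.morphologyEx(m,cv2.MORPH_CLOSE,np.ones((5,5))); c=max(cv2.findContours(m,0,1)[0],key=cv2.contourArea)
b=cv2.boxPoints(cv2.minAreaRect(c));w=np.array([onz('top',*q,48)[:2] for q in b]);print(b,w.round(1),w.mean(0))
wshot('pics/w5.png'); print(sense()['grip_width'],sense()['grip_force'])
E
```

```text
time_s: 10.75
eef_pos: [423.0, 52.6, 79.0]
ee_rot: [-0.0, 0.736, 0.677, -0.0]
force: [0.6, -0.2, -2.3]
grip_width: 0.239
grip_force: 69.0
[[495.5   1.7]
 [491.3 -54.9]
 [650.3 -12.7]]
len 155.5188291042511 -5.30813173632939 wid 56.78897473263359 ctr [570.81400791 -33.77539811]
[[291.41238 228.07214]
 [296.48453 175.65979]
 [314.7969  177.43195]
 [309.72476 229.8443 ]] [[496.9   1.8]
 [653.5 -11.3]
 [648.4 -66.1]
 [491.9 -51.6]] [572.68044307 -31.81393872]
tcp [423.   52.6  79. ] phi 85.28 z [-6.e-04  1.e-04 -1.e+00]
0.2429016425489187 69.0208625793457
```

Both views agree: the cover's centre is about (571.5,-32.5), yaw -5°. Moving over its near bare end.

```bash
python3 -m crank '[[[-0.72,0.85,0,0,0,0,0],[-0.72,0.85,0,0,0,0,0],[-0.72,0.85,0,0,0,0,0],[-0.72,0.85,0,0,0,0,0],[0,0,0.5,0,0,0,0],[0,0,0.4,0,0,0,0],[0,0,0.2,0,0,0,0],[0,0,0,0,0,0,0]]]' 70
python3 -c "
from h import *
wshot('pics/w6.png');print(sense()['force'],sense()['grip_force'])"
```

```text
time_s: 11.6
eef_pos: [500.8, -25.7, 50.9]
ee_rot: [-0.001, 0.736, 0.677, -0.001]
force: [0.5, -0.3, -2.4]
grip_width: 0.243
grip_force: 69.2
tcp [500.8 -25.7  50.9] phi 85.15 z [-2.1e-03  7.0e-04 -1.0e+00]
[ 0.67953646  0.6002278  -2.34900721] 69.19304251670837
```

```bash
python3 -m crank '[[[0,0,0.12,0,0,0,0],[0,0,0.1,0,0,0,0],[0,0,0.08,0,0,0,0],[0,0,0.04,0,0,0,0],[0,0,0.02,0,0,0,0],[0,0,0,0,0,0,0],[0,0,0,0,0,0,0],[0,0,0,0,0,0,0]]]' 70 | egrep 'pos|force|rot'
python3 -c "
from h import *
im,p=wshot('pics/w7.png');print(sense()['force'],sense()['wrist_torque'])
cv2.imwrite('pics/w7c.png',cv2.resize(im[120:360,200:520],None,fx=2.4,fy=2.4))"
```

```text
eef_pos: [501.8, -26.4, 42.8]
ee_rot: [0.0, 0.737, 0.676, 0.0]
force: [0.6, -0.0, -2.7]
grip_force: 69.2
tcp [501.8 -26.4  42.8] phi 85.08 z [ 1.e-04 -0.e+00 -1.e+00]
[-0.57106117  0.0752792  -2.06376974] [ 0.02216085 -0.02544205 -0.04249647]
```

View pics/w7c.png

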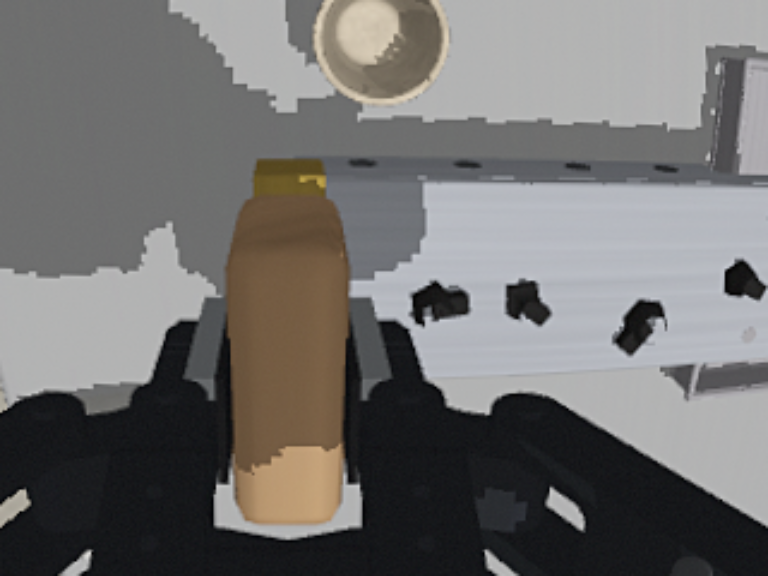

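The scraper hangs upright over the bare near end (crop 290,180–520). All four chips are ahead of it at (440,300), (527,300), (640,327) and (742,278), within its width. I lower 2 mm and wipe.

```bash
python3 -m crank '[[[0,0,0.05,0,0,0,0],[0,0,0.03,0,0,0,0],[0,0.15,0,0,0,0,0],[0,0.25,0,0,0,0,0],[0,0.25,0,0,0,0,0],[0,0.25,0,0,0,0,0],[0,0.25,0,0,0,0,0],[0,0.25,0,0,0,0,0]]]' 70 | egrep 'pos|force|rot'
python3 -m crank '[[[0,0.25,0,0,0,0,0],[0,0.25,0,0,0,0,0],[0,0.25,0,0,0,0,0],[0,0.25,0,0,0,0,0],[0,0.25,0,0,0,0,0],[0,0.25,0,0,0,0,0],[0,0.25,0,0,0,0,0],[0,0.25,0,0,0,0,0]]]' 70 | egrep 'pos|force|rot'
```

```text
eef_pos: [537.2, -29.5, 40.7]
ee_rot: [-0.0, 0.737, 0.676, -0.0]
force: [-0.5, -0.1, -2.5]
grip_force: 69.3
eef_pos: [587.0, -33.8, 40.7]
ee_rot: [-0.0, 0.737, 0.676, 0.0]
force: [1.0, 0.4, -2.9]
grip_force: 69.2
```

```bash
python3 -m crank '[[[0,0.25,0,0,0,0,0],[0,0.25,0,0,0,0,0],[0,0.25,0,0,0,0,0],[0,0.25,0,0,0,0,0],[0,0.25,0,0,0,0,0],[0,0.25,0,0,0,0,0],[0,0.25,0,0,0,0,0],[0,0.25,0,0,0,0,0]]]' 70 | egrep 'pos|force|rot'
python3 -m crank '[[[0,0.25,0,0,0,0,0],[0,0.2,0,0,0,0,0],[0,0.15,0,0,0,0,0],[0,0.12,0,0,0,0,0],[0,0,0,0,0,0,0],[0,0,0,0,0,0,0],[0,0,0,0,0,0,0],[0,0,0,0,0,0,0]]]' 70 | egrep 'time|pos|force|rot'
python3 - <<'E'
from h import *
im,p=wshot('pics/w8.png'); t=capture('top'); cv2.imwrite('pics/top8.png',t); s=capture('side'); cv2.imwrite('pics/side8.png',s)
def wpx(P):
    m=camera_model('wrist');Ti=np.linalg.inv(np.array(m['T_tool_cam']));c=Ti[:3,:3]@p[1].inv().apply(np.array(P)-p[0])+Ti[:3,3];r=np.hypot(c[0],c[1]);k=m['fx']*np.arctan2(r,-c[2])/r;return m['cx']+k*c[0],m['cy']-k*c[1]
g=cv2.cvtColor(im,cv2.COLOR_BGR2GRAY); m=(g<50).astype(np.uint8); n,l,st,ce=cv2.connectedComponentsWithStats(m)
for i in range(1,n):
    if 12<st[i,4]<600: print(ce[i].round(),st[i,4],wonz(*ce[i],5,p).round(),wonz(*ce[i],52,p).round())
E
```

```text
eef_pos: [636.8, -38.1, 40.7]
ee_rot: [0.0, 0.737, 0.676, 0.0]
force: [-0.5, -0.1, -0.8]
grip_force: 69.2
time_s: 15.7
eef_pos: [654.1, -39.5, 40.8]
ee_rot: [0.0, 0.737, 0.676, 0.0]
force: [0.6, 0.5, -2.0]
grip_force: 69.2
tcp [654.1 -39.5  40.8] phi 85.08 z [ 0. -0. -1.]
[ 8. 66.] 40 [344. 148.   5.] [413. 123.  52.]
[340. 191.] 85 [670. -22.   5.] [668. -10.  52.]
[151. 190.] 16 [522.  -7.   5.] [553.   2.  52.]
[187. 189.] 13 [555. -10.   5.] [578.  -0.  52.]
[232. 189.] 19 [591. -13.   5.] [606.  -3.  52.]
[276. 190.] 19 [624. -16.   5.] [632.  -6.  52.]
[366. 201.] 136 [689. -31.   5.] [682. -17.  52.]
[342. 211.] 20 [671. -37.   5.] [668. -22.  52.]
[628. 235.] 37 [1017. -101.    5.] [939. -72.  52.]
[350. 236.] 80 [675. -57.   5.] [672. -37.  52.]
[ 35. 248.] 50 [336. -53.   5.] [407. -34.  52.]
[  8. 265.] 18 [249. -77.   5.] [339. -53.  52.]
[178. 281.] 58 [526. -88.   5.] [556. -62.  52.]
[554. 312.] 396 [ 902. -177.    5.] [ 849. -131.   52.]
[616. 338.] 129 [1088. -282.    5.] [ 995. -213.   52.]
[ 59. 398.] 29 [ 178. -338.    5.] [ 283. -257.   52.]
```

```bash
python3 -m crank '[[[0,0,-0.4,0,0,0,0],[0,0,-0.8,0,0,0,0],[0,0,-0.5,0,0,0,0],[0,-0.5,0,0,0,0,0],[0,-1,0,0,0,0,0],[0,-1,0,0,0,0,0],[0,-1,0,0,0,0,0],[0,-1,0,0,0,0,0]]]' 70 | egrep 'pos|force|rot'
python3 -m crank '[[[0,-1,0,0,0,0,0],[0,-0.65,0,0,0,0,0],[0.72,-0.85,0,0,0,0,0],[0.72,-0.85,0,0,0,0,0],[0.72,-0.85,0,0,0,0,0],[0.72,-0.85,0,0,0,0,0],[0,0,0,0,0,0,0],[0,0,0,0,0,0,0]]]' 70 | egrep 'time|pos|force|rot'
```

```text
eef_pos: [541.3, -29.9, 83.9]
ee_rot: [0.0, 0.737, 0.676, 0.0]
force: [0.3, -0.4, -2.6]
grip_force: 69.2
time_s: 17.45
eef_pos: [423.2, 52.6, 84.0]
ee_rot: [0.001, 0.737, 0.676, 0.001]
force: [0.7, -0.3, -1.9]
grip_force: 69.4
```

```bash
python3 -m crank '[[[0,0,1,0,0,0,0],[0,0,1,0,0,0,0],[0,0,0.9,0,0,0,0],[0,0,0.4,0,0,0,0],[0,0,0.2,0,0,0,0],[0,0,0.1,0,0,0,0],[0,0,0.05,0,0,0,0],[0,0,0,0,0,0,0]]]' 70 | egrep 'pos|force|rot'
```

```text
eef_pos: [423.0, 52.6, -7.5]
ee_rot: [0.0, 0.737, 0.676, 0.0]
force: [-0.6, 0.4, -2.9]
grip_force: 69.1
```

```bash
python3 -m crank '[[[0,0,0,0,0,0,60],[0,0,0,0,0,0,60],[0,0,0,0,0,0,60],[0,0,0,0,0,0,60],[0,0,-0.2,0,0,0,60],[0,0,-0.6,0,0,0,60],[0,0,-1,0,0,0,60],[0,0,-1,0,0,0,85]]]' 70 | egrep 'pos|force|rot'
python3 -m crank '[[[0,0,-1,0,0,0,85],[0,0,-1,0,0,0,85],[0,0,-1,0,0,0,85],[0,0,-1,0,0,0,85],[0,-0.5,0,0,0,0,85],[0,0,0,0,0,0,85],[0,0,0,0,0,0,85],[0,0,0,0,0,0,85]]]' 70 | egrep 'time|pos|force|rot'
python3 - <<'E'
from h import *
im,p=wshot('pics/w9.png'); t=capture('top'); cv2.imwrite('pics/top9.png',t)
a=cv2.resize(im[120:320,280:560],(784,560)); cv2.imwrite('pics/m9.png',a)
E
```

```text
eef_pos: [422.3, 52.7, 63.1]
ee_rot: [-0.0, 0.737, 0.676, -0.0]
force: [-0.3, 0.5, -0.3]
grip_force: 0.0
time_s: 19.85
eef_pos: [410.2, 53.7, 161.7]
ee_rot: [-0.0, 0.737, 0.676, -0.0]
force: [0.6, -0.0, 0.8]
grip_force: 0.0
tcp [410.2  53.7 161.7] phi 85.07 z [-7.e-04  1.e-04 -1.e+00]
```

View pics/m9.png

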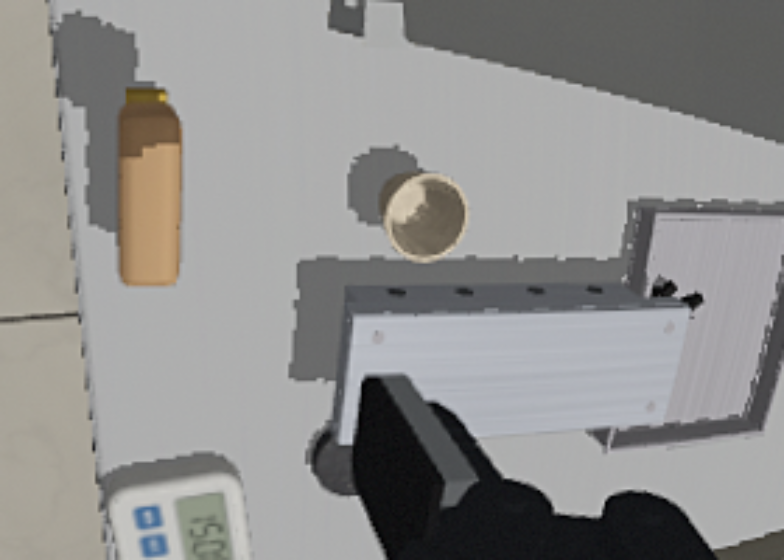

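The scraper stands on the worktop at crop (150,200) and the visible cover top is bare. Two chips show in the tray at (663,290) and (697,300), the rest hidden from this angle. I check the top view numerically for the other two and refine the cover pose.

```bash
python3 - <<'E'
from h import *
def blobs(f):
    t=cv2.imread(f); g=cv2.cvtColor(t,cv2.COLOR_BGR2GRAY); m=(g<90).astype(np.uint8); n,l,st,ce=cv2.connectedComponentsWithStats(m[140:245,265:345])
    for i in range(1,n):
        if 3<st[i,4]<400: c=ce[i]+[265,140]; print(c.round(1),st[i],onz('top',*c,5).round(),onz('top',*c,52).round())
print('before');blobs('pics/top0.png');print('after');blobs('pics/top9.png')
im,p=load('pics/w9.png')
P=[wonz(280+a/2.8,120+b/2.8,48,p)[:2] for a,b in[(350,312),(338,440),(688,305)]];print(np.round(P,1))
a=P[2]-P[0];print(np.hypot(*a),np.degrees(np.arctan2(a[1],a[0])),(P[1]+P[2])/2)
c=np.array([.9962,-.0872]);n=np.array([.0872,.9962]);w=[wonz(280+a/2.8,120+b/2.8,48,p)[:2] for a,b in[(377,337),(669,327),(650,407)]]
print('screw marks',np.round(w,1))
E
```

```text
before
[296.6 146.7] [30  6  5  2  7] [757.  -9.   5.] [742. -11.  52.]
[305.1 147.4] [37  7  7  2  9] [754. -36.   5.] [740. -37.  52.]
[316.8 148.6] [51  8  3  2  5] [751. -73.   5.] [737. -72.  52.]
[322.4 149.2] [56  9  4  2  5] [749. -90.   5.] [735. -89.  52.]
[326.5 149.5] [61  9  2  2  4] [ 748. -103.    5.] [ 734. -101.   52.]
[305.6 182.7] [40 41  2  4  7] [641. -38.   5.] [631. -39.  52.]
[309.3 194.2] [43 52  3  5 10] [605. -50.   5.] [597. -50.  52.]
[304.8 205.2] [39 64  3  3  6] [571. -36.   5.] [564. -37.  52.]
[283.2 215. ] [15 73  7  6 15] [540.  30.   5.] [535.  26.  52.]
[303.8 213.7] [38 72  3  4 10] [544. -33.   5.] [539. -34.  52.]
[321.2 226. ] [ 50  80  13  13 117] [507. -86.   5.] [503. -85.  52.]
after
[296.6 146.7] [30  6  5  2  7] [757.  -9.   5.] [742. -11.  52.]
[306.2 147.7] [40  7  4  2  6] [754. -39.   5.] [739. -40.  52.]
[316.8 148.6] [51  8  3  2  5] [751. -73.   5.] [737. -72.  52.]
[322.  149.2] [56  9  3  2  4] [749. -89.   5.] [735. -88.  52.]
[326.5 149.5] [61  9  2  2  4] [ 748. -103.    5.] [ 734. -101.   52.]
[303. 168.] [37 27  3  3  7] [688. -30.   5.] [676. -31.  52.]
[310.6 172.7] [45 31  2  4  7] [673. -53.   5.] [662. -53.  52.]
[299.4 174.2] [34 33  2  3  5] [668. -19.   5.] [657. -20.  52.]
[304.2 174.6] [38 34  3  2  5] [667. -34.   5.] [656. -34.  52.]
[283.  214.8] [15 73  7  5 12] [541.  30.   5.] [535.  27.  52.]
[321.2 226. ] [ 50  80  13  13 117] [507. -86.   5.] [503. -85.  52.]
[267.6 232.3] [ 0 87  7 12 65] [487.  76.   5.] [484.  71.  52.]
[285.6 242.4] [ 20 100   2   5   8] [457.  21.   5.] [455.  18.  52.]
[[494.8   2.8]
 [491.  -52. ]
 [652.4 -12.4]]
158.34332312956164 -5.497629365997905 [571.7233659  -32.19648366]
screw marks [[505.7  -8.7]
 [643.2 -21.4]
 [639.7 -59.6]]
```

All four chips are in the tray, at about (688,-30), (673,-53), (668,-19) and (667,-34) mm, and the cover has not moved (centre 571.6,-32.4, yaw -5.2°). Next, turn the hand and go above the cover.

```bash
python3 -m crank '[[[-0.84,0.27,0,0,0,0,85],[-0.84,0.27,0,0,0,0,85],[-0.84,0.27,0,0,0,0,85],[-0.84,0.27,0,0,0,0,85],[0,0,0,0,0,0.94,85],[0,0,0,0,0,0.94,85],[0,0,0,0,0,0.94,85],[0,0,0,0,0,0.94,85]]]' 70 | egrep 'pos|force|rot'
python3 -m crank '[[[0,0,0,0,0,0.94,85],[0,0,0,0,0,0.94,85],[0,0,0,0,0,0.94,85],[0,0,0,0,0,0.94,85],[0,0,0,0,0,0.94,85],[0,0,0,0,0,0.94,85],[0,0,0,0,0,0.94,85],[0,0,0,0,0,0.94,85]]]' 70 | egrep 'pos|force|rot'
python3 -m crank '[[[0.9,-0.08,0,0,0,0,85],[0.9,-0.08,0,0,0,0,85],[0.9,-0.08,0,0,0,0,85],[0.9,-0.08,0,0,0,0,85],[0.9,-0.08,0,0,0,0,85],[0.9,-0.08,0,0,0,0,85],[0,0,0,0,0,0,85],[0,0,0,0,0,0,85]]]' 70 | egrep 'time|pos|force|rot'
python3 - <<'E'
from h import *
im,p=wshot('pics/w10.png')
# residual in tool axes
e=p[1].inv().apply(np.array([571.6,-32.4,p[0][2]])-p[0]); print('need tool mm',e.round(1))
# edges of cover in view: rows of bright-blue mask
t=im.astype(int); m=((t[...,0]-t[...,2]>8)&(t[...,0]>170))
for r in range(150,330,20):
    x=np.where(m[r,200:440])[0]; 
    if len(x): print(r,x.min()+200,x.max()+200,wonz(x.min()+200,r,48,p).round(1),wonz(x.max()+200,r,48,p).round(1))
E
```

```text
eef_pos: [429.8, -32.4, 161.7]
ee_rot: [-0.0, 0.888, 0.459, -0.0]
force: [-0.9, 0.1, 1.2]
grip_force: 0.0
eef_pos: [429.8, -32.3, 161.7]
ee_rot: [-0.0, 0.999, -0.048, -0.0]
force: [1.0, 0.0, 0.6]
grip_force: 0.0
time_s: 22.35
eef_pos: [565.0, -32.4, 161.3]
ee_rot: [-0.0, 0.999, -0.045, -0.001]
force: [-0.4, 0.2, 0.3]
grip_force: 0.0
tcp [565.  -32.4 161.3] phi -5.15 z [-1.5e-03  4.0e-04 -1.0e+00]
need tool mm [ 6.6 -0.6 -0. ]
150 294 350 [605.5 -10.5  48. ] [600.7 -63.4  48. ]
170 294 349 [586.2  -8.5  48. ] [581.5 -61.   48. ]
190 294 349 [566.6  -6.3  48. ] [561.7 -59.7  48. ]
210 295 348 [546.1  -5.   48. ] [541.4 -57.4  48. ]
290 395 396 [ 441.4 -105.5   48. ] [ 441.3 -106.6   48. ]
```

```bash
python3 -m crank '[[[0.26,0,1,0,0,0,85],[0,0,1,0,0,0,85],[0,0,1,0,0,0,85],[0,0,1,0,0,0,85],[0,0,1,0,0,0,85],[0,0,1,0,0,0,85],[0,0,0,0,0,0,85],[0,0,0,0,0,0,85]]]' 70 | egrep 'pos|force|rot'
python3 -m crank '[[[0,0,0.2,0,0,0,85],[0,0,0.2,0,0,0,85],[0,0,0.2,0,0,0,85],[0,0,0.2,0,0,0,85],[0,0,0,0,0,0,85],[0,0,0,0,0,0,85],[0,0,0,0,0,0,85],[0,0,0,0,0,0,85]]]' 70 | egrep 'time|pos|force|rot'
```

```text
eef_pos: [571.7, -33.2, 12.9]
ee_rot: [0.0, 0.999, -0.045, 0.0]
force: [0.4, -0.5, 0.8]
grip_force: 0.0
time_s: 24.0
eef_pos: [571.9, -33.1, -7.8]
ee_rot: [0.0, 0.999, -0.045, 0.0]
force: [0.4, 0.3, 0.4]
grip_force: 0.0
```

```bash
python3 -m crank '[[[0,0,0.12,0,0,0,85],[0,0,0.12,0,0,0,85],[0,0,0.1,0,0,0,85],[0,0,0.06,0,0,0,85],[0,0,0,0,0,0,85],[0,0,0,0,0,0,70],[0,0,0,0,0,0,70],[0,0,0,0,0,0,70]]]' 40 | egrep 'pos|force|rot'
python3 -m crank '[[[0,0,0,0,0,0,60],[0,0,0,0,0,0,58],[0,0,0,0,0,0,55],[0,0,0,0,0,0,52],[0,0,0,0,0,0,45],[0,0,0,0,0,0,40],[0,0,0,0,0,0,40],[0,0,0,0,0,0,40]]]' 40
```

```text
eef_pos: [571.9, -33.1, -17.9]
ee_rot: [0.0, 0.999, -0.045, 0.0]
force: [0.8, 0.2, -0.1]
grip_force: 0.0
time_s: 25.6
eef_pos: [571.9, -33.7, -17.5]
ee_rot: [0.001, 0.999, -0.045, 0.0]
force: [-2.1, -4.3, 5.0]
grip_width: 0.647
grip_force: 41.8
```

Opening about 56 mm, so the pads hold the cover (the base would be 46). I raise the grip force and lift slowly.

```bash
python3 -m crank '[[[0,0,0,0,0,0,30],[0,0,0,0,0,0,30],[0,0,0,0,0,0,30],[0,0,-0.06,0,0,0,30],[0,0,-0.1,0,0,0,30],[0,0,-0.1,0,0,0,30],[0,0,-0.1,0,0,0,30],[0,0,0,0,0,0,30]]]' 100
python3 -c "
from h import *
print(sense()['force'],sense()['wrist_torque'])"
```

```text
time_s: 26.4
eef_pos: [571.6, -32.7, -9.2]
ee_rot: [-0.0, 0.999, -0.045, -0.0]
force: [-0.0, -0.3, -3.7]
grip_width: 0.633
grip_force: 106.7
[-0.00561231 -0.3043152  -3.67511329] [ 0.01878043 -0.03826581  0.00848234]
```

```bash
python3 -m crank '[[[0,0,-0.1,0,0,0,30],[0,0,-0.2,0,0,0,30],[0,0,-0.4,0,0,0,30],[0,0,-0.6,0,0,0,30],[0,0,-0.8,0,0,0,30],[0,0,-0.8,0,0,0,30],[0,0,-0.8,0,0,0,30],[0,0,-0.6,0,0,0,30]]]' 100
python3 -m crank '[[[0,0,-0.5,0,0,0,30],[0,0,-0.4,0,0,0,30],[0,0,-0.2,0,0,0,30],[0,0,-0.1,0,0,0,30],[0,0,-0.05,0,0,0,30],[0,0,0,0,0,0,30],[0,0,0,0,0,0,30],[0,0,0,0,0,0,30]]]' 100
python3 - <<'E'
from h import *
im,p=wshot('pics/w11.png'); s=sense();print(s['force'],s['wrist_torque'],np.abs(s['dq']).max())
t=im.astype(int); m=((t[...,0]-t[...,2]>8)&(t[...,0]>120)).astype(np.uint8)
n,l,st,ce=cv2.connectedComponentsWithStats(m); i=1+st[1:,4].argmax();print(st[i],ce[i])
c=max(cv2.findContours((l==i).astype(np.uint8),0,1)[0],key=cv2.contourArea);q=cv2.approxPolyDP(c,4,True)[:,0]
for a in q: print(a,wonz(*a,48+150,p).round(1))
for nme in('top','side'): cv2.imwrite(f'pics/{nme}11.png',capture(nme))
E
```

```text
time_s: 27.2
eef_pos: [572.2, -33.0, 100.7]
ee_rot: [0.0, 0.999, -0.045, 0.001]
force: [0.6, -0.1, -3.0]
grip_width: 0.636
grip_force: 106.8
time_s: 28.0
eef_pos: [571.6, -33.0, 129.4]
ee_rot: [-0.0, 0.999, -0.045, -0.0]
force: [1.0, -1.1, -2.9]
grip_width: 0.634
grip_force: 106.8
tcp [571.6 -33.  129.4] phi -5.16 z [-7.e-04  2.e-04 -1.e+00]
[ 0.61921168 -0.71241518 -3.41858124] [-0.01067332 -0.00704382 -0.06170994] 0.0024148673778902206
[  246    90   149   191 24185] [320.5627455  179.85714286]
[246  94] [653.7 -13.  198. ]
[256 267] [586.2  -7.2 198. ]
[297 263] [586.9 -24.2 198. ]
[332 280] [577.7 -37.6 198. ]
[383 271] [579.7 -58.8 198. ]
[393  94] [648.9 -65.2 198. ]
```

The cover is held level, about 147 mm above the mould, and is still; its far corners sit where a level plate would put them. Handing in.

```bash
python3 -c "
from rig import *
print(finish_job())"
```

```text
the job is handed in; nothing more can be done
None
```

The job is handed in: all four chips are in the tray, the scraper stands on the bare worktop, and the cover is held level and still about 147 mm above the open mould; on the way I touched down on the scraper's top with closed fingers (56 N at the wrist), because the fingertips turned out about 37 mm short of the reported TCP.

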